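# Switch the slide viewer over to fluorescence

## Task

Get the white slide viewer ready for fluorescence work. With its viewing port still shut, work the tall ball lever through the stepped gate, from its parked end at the left all the way to the right-hand end by the blue dot, and let go. Then push the shutter plate to the right to its next click stop, so that the amber filter sits over the port, and leave it there: the clear opening that follows must not come over the port. Leave the petri dish, the dropper bottle and the phone where they are.

Things in the scene. Friction and masses are not known exactly. Their poses are not given: they have to be found in the camera images.
- viewer: Slide viewer: white instrument box, 126 mm deep (its x), 184 wide (its y), 90 high, fixed to the desk in front of the microscope, yaw -0.25 to 0.1 rad. Origin under its middle at desk height; x from its front (towards the robot, with rocker switch) to its back, y to its left, z up. On its top: along the front the shutter plate over the viewing port, behind it the steel gate plate with the lever.
- gate_middle (a point): Middle of the gate plate's upper face (92 mm up; plate 60 x 84 x 6 mm) at (26, 0) mm in the viewer frame. Slot 11 mm wide, lever stem 7 mm. Slot centre line in the viewer frame (x, y mm): parked end (15, 28), (15, 11), crossing to the back lane (37, 11), (37, -11), crossing to the front lane (15, -11), far end (15, -28). Steel tongues between the crossings bar the straight way.
- parked_end (a point): Parked (left) end of the slot, by a white dot: where the stem stands in the plate at tilt -0.35 in the front lane, viewer frame (15, 28, 92) mm. The slot's end wall is 5.5 mm farther. The lever starts somewhere in this first leg.
- far_end (a point): Far (right) end of the slot, by a blue dot: where the stem must be left, tilt +0.35 in the front lane, viewer frame (15, -28, 92) mm. The slot's end wall is 5.5 mm farther.
- lever_tilt (a joint): Sideways rocking of the lever about its shaft (along the viewer's x, at y = 0, z = 12 mm in the viewer frame), rad: 0 upright, positive leaning right (viewer's -y). The stem crosses the gate plate 77 mm above the shaft: crossings at -0.142 and +0.142, parked end -0.35, far end +0.35 (walls at about +-0.37). Friction (1 N at the ball) keeps it where it is left.
- lever_shift (a joint): Sliding of the whole lever, parallel to itself, along its shaft (viewer's +x), m: 0 in the back lane (lever at x = 37 mm in the viewer frame), -0.022 in the front lane (x = 15 mm). Friction about 1.2 N; it stays where it is left. The gate lets it slide only at the two crossings.
- lever_knob (a point): Centre of the lever's black ball knob, 28 mm across, 132 mm up the lever from its shaft; in the viewer frame (37 + 1000 shift, -132 sin tilt, 12 + 132 cos tilt) mm: 144 mm above the desk when upright, 136 at the ends. The ball's underside is about 35 mm above the gate plate. Its z runs up the lever.
- shutter (a joint): Travel of the shutter plate to the right (viewer's -y), m: 0 = port shut by the plate's blank part, 0.028 = amber filter over the port, 0.056 = clear opening over the port (end of travel). A spring ball drops into a notch at each and draws the plate in from 1.5 to 2 mm away; about 5 N pushes it out of a notch, 2 N slides it between notches.
- shutter_knob (a point): Middle of the round black knob, 18 mm across, 22 high, on the left end of the dark shutter plate (34 x 106 x 4 mm): foot 94.5, this point 105.5, top 116.5 mm above the desk; viewer frame (-32, 87 - 1000 shutter) mm. The plate runs between two aluminium rails, tops 98 mm above the desk, 50 mm over all, centred on the knob; dots on the back rail mark the stops.
- port (a point): Centre of the 24 mm round viewing port in the viewer's top panel, under the shutter plate, 90 mm above the desk, at (-32, 8) mm in the viewer frame.
- eyepieces (a point): Point just before the front ends of the microscope's two eyepieces, which overhang from behind at y = -0.30 to -0.41, x = 0.515 and beyond, 284 to 328 mm above the desk. Fixed, always here; a gripper on the lever stays clear if it leans back towards the robot by some 25 degrees.
- petri_dish: Lidded petri dish, 61 mm across, 15 mm high, loose on the desk left of the viewer; origin under its centre. A bystander.
- dropper_bottle: Brown dropper bottle, 33 mm across, 102 mm high, loose and upright on the desk left of the viewer; origin under its centre. A bystander.
- mobile_phone: Black phone, 147 x 72 x 8 mm, loose and flat on the desk between two slide trays farther left; origin under its centre. A bystander.

How it is judged:
By the outcome, as a careful person would: the job done as asked, in the order asked, and still so for the second after the job is handed in, with the robot touching nothing.
It also fails if it takes over 42 s, if anything falls off the work surface, if the arm or the gripper's body presses on something with over 40 N, if the wrist force passes 120 N, or if a joint passes its speed limit or range.

## Robot

A 6-joint arm with a two-finger parallel gripper is mounted at the origin on a cart in front of the work surface, level with it; the furniture and walls round the work are solid. World frame = base frame: x ahead of the robot, y to its left, z up, the work surface at z = 0. Lengths are in m, angles in rad, forces in N, time in s.
With the tool pointing down it reaches from about 0.3 to 0.85 m from the base axis. Payload 5.4 kg.
Tool frame: the origin (TCP) lies on the centre line of the jaws, within the pads' length; the fingertips stand 8 mm ahead of it and the grasp point (between the pads) lies 11 mm behind it (env.tips_ahead is the distance from the TCP to the fingertips, in m); z points along the fingers, y is the line along which they close (so a half turn about z gives the same grasp; the last joint's range is limited). The gripper opens to 85 mm and grips with 20 to 120 N. Pads are 22 mm wide; open, the fingers measure 114 mm over their backs; the gripper's body (76 mm by 85 mm) begins 54 mm behind the grasp point. The pads swing forward as they close: fully open they stand 13 mm farther back than shut.
Start: joints at [-1.361, 0.158, 1.597, -0, 1.386, -0.21], TCP at [0.234, -0.525, 0.239] pointing down, gripper open.
Joint ranges: [-2.91, 2.91], [-0.94, 2.29], [0.18, 2.7], [-1.29, 4.43], [0.17, 2.64], [-3, 3]. Speed limits (rad/s): [2.57, 2.57, 3.14, 3.14, 3.14, 3.14].

## Interface

Orientations are given as a unit quaternion [x, y, z, w].
In Python, from bench import get_obs, cams, close_job, env gives the robot as it stands.
- The arm moves only by the tool play_rows, never from a script. Its argument "deltas" is a list of rows, each a list of 2 entries, a list of its own where there are three numbers: the shift along the tool's x, y, z each as a share of 0.12 m, from -1 to 1, then the turn about the tool's z as a share of 360 degrees, from -1 to 1. A call has exactly 10 rows; each row is the pose to reach, as a shift and turn from the pose commanded when the call began, along the tool's axes at that moment, turning the shorter way round; what a row does not reach only later rows make up. A row lasts 1/12 s, in which the tool goes at most 41.7 mm and 7.16 degrees, less where a joint would pass 70% of its speed; a pose out of reach is approached as far as the arm can. A call with a number of a shift or a turn outside -1 to 1 is refused whole. A call with a gripper value outside its range is refused whole. "grip" is the closure, from -1 (fully open) to 1 (shut), set as the call begins (left out, the last holds). The fingers move at their own pace and stop on an object; the grip force is fixed at half the most. Time passes only in rows, so rows that repeat a pose let the fingers close, or fill a call up. It gives the time, the measured TCP pose, the force, the opening and the grip force at its end, in the units of the state.
- get_obs(): the state, without advancing time (a new reading comes with each control period).
- cams.snapshot(name): name is "side" or "top"; returns a dict with "image" (384x512x3 uint8, red, green, blue), "z_map" (384x512 float32, m along the optical axis (not along the pixel's ray), 0 where there is no reading), "fx", "fy", "cx", "cy" (pixels), "rvec" (rotation vector, rad) and "tvec" (3), from world to camera coordinates, as OpenCV has them. Camera axes: x right, y down, z forward; pixel columns grow to the right and rows downward; lengths in m; the calibration is good to about 2 mm. A picture is of the moment at which its call begins.
- close_job(): hands the job in; it is judged then, once.
The state is a dict: "t": time; "q": joint angles; "qd": joint speeds; "joint_torque": joint torques, N m; "tool_pos": TCP position; "tool_rot": TCP orientation; "ft_force": force on the tool from outside, world axes, zero at the start; "torque": the same for the moment, N m; "width": opening from 0.0 (shut) to 1.0 (fully open); "grasp_force": force on a finger pad.
Only numpy, scipy, OpenCV 4.12 (cv2) and the standard library are available. Lean on these libraries where they do the work, as an engineer would, in place of code of your own. Each camera call takes 0.05 s, during which the arm holds its last target. There are 200 camera calls.

## Working session

There is one attempt and no reset: what is moved stays moved. The work goes in short steps, Python scripts to look and compute and a tool call to move; the robot and the scene stay as the last step left them, time stands still between calls to the robot, and variables do not carry over. Pictures are saved under pics/ and viewed, at most 10 in all, crops included, and the job is handed in when it is done.

Besides the shell and the picture viewer there is one more tool, called after "Call:" as name([rows], argument=value, ...), one row to a line, values as JSON. play_rows: Moves the arm, as the interface text tells. Its arguments: {"type":"object","properties":{"deltas":{"type":"array"},"grip":{"type":"number"}},"required":["deltas"]}

```bash
mkdir -p pics; ls
cat > h.py <<'E'
import numpy as np, cv2
from bench import get_obs, cams, close_job, env
def snap(n):
    s=cams.snapshot(n); s['R']=cv2.Rodrigues(np.array(s['rvec'],float))[0]; s['t']=np.array(s['tvec'],float).ravel(); return s
def ray(s,u,v):
    d=s['R'].T@np.array([(u-s['cx'])/s['fx'],(v-s['cy'])/s['fy'],1]); return -s['R'].T@s['t'],d
def onplane(s,u,v,z):
    o,d=ray(s,u,v); return o+d*(z-o[2])/d[2]
def depthpt(s,u,v):
    o,d=ray(s,u,v); return o+d*s['z_map'][int(round(v)),int(round(u))]
def cross(a,ua,b,ub):
    o1,d1=ray(a,*ua);o2,d2=ray(b,*ub)
    t=np.linalg.lstsq(np.c_[d1,-d2],o2-o1,rcond=None)[0]
    p,q=o1+t[0]*d1,o2+t[1]*d2; return (p+q)/2,np.linalg.norm(p-q)
def proj(s,p):
    c=s['R']@np.array(p)+s['t']; return s['fx']*c[0]/c[2]+s['cx'],s['fy']*c[1]/c[2]+s['cy']
E
python3 - <<'E'
from h import *
ims=[]
for n in('side','top'):
    s=snap(n); cv2.imwrite(f'pics/{n}0.png',cv2.resize(s['image'][:,:,::-1],(800,600),interpolation=cv2.INTER_CUBIC)); print(n,-s['R'].T@s['t'],s['R'][2],s['fx'])
print(get_obs())
E
```

```text
pics
side [ 0.47223092 -1.00344326  0.55929333] [-0.00480278  0.90686806 -0.4213873 ] 361.48264417983603
top [ 0.37952026 -0.18758032  1.19702228] [ 0.09064481 -0.01979215 -0.99568659] 400.8014286995105
{'t': 0.1, 'q': array([-1.36111273e+00,  1.58997496e-01,  1.59813081e+00, -3.68797243e-05,
        1.38621457e+00, -2.10112290e-01]), 'qd': array([-0.00135043, -0.00046781, -0.00212116,  0.00023161, -0.00051984,
        0.00032499]), 'joint_torque': array([ 1.89231628e-05, -3.96992218e+01, -3.32337999e+01, -2.27997712e-04,
        4.16302806e-03,  2.83978920e-06]), 'tool_pos': array([ 0.23420345, -0.52454578,  0.23839664]), 'tool_rot': array([ 9.78051101e-01,  2.08363329e-01, -1.79360802e-05, -8.75111613e-04]), 'ft_force': array([0.78724111, 0.2661974 , 0.93805722]), 'torque': array([ 0.00176872, -0.01115927,  0.01993018]), 'grasp_force': 0.0, 'width': 1.000382302075928}
```

View pics/side0.png

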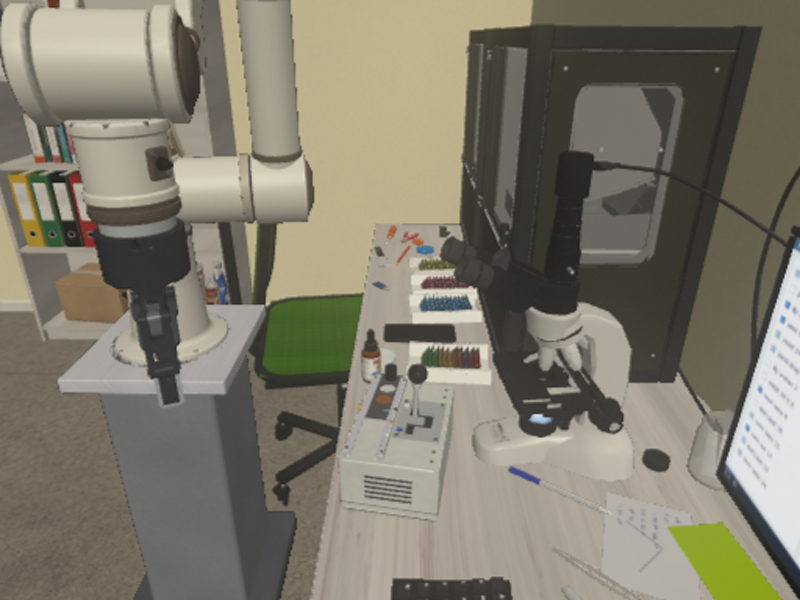

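View pics/top0.png

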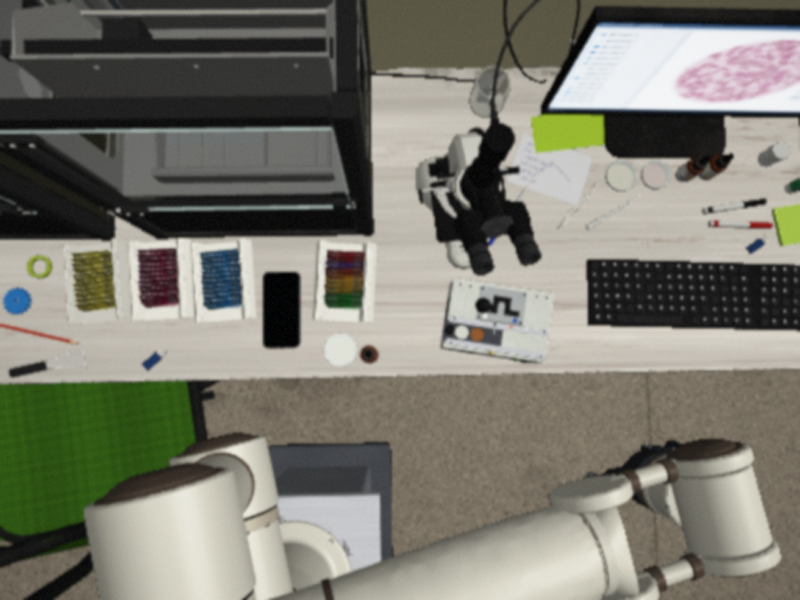

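The side view shows the viewer at about (395,440), with the ball lever at (418,373) and the shutter knob at (391,371). In the top view the viewer is at (498,320), its ball at (485,305), and the eyepieces are behind it at (505,255). Next I'll zoom in on both.

Run:
```python
from h import *
a=snap('side');b=snap('top')
A=cv2.resize(a['image'][225:335,215:295,::-1],(400,550),interpolation=cv2.INTER_CUBIC)
B=cv2.resize(b['image'][170:235,275:360,::-1],(0,0),fx=4.7,fy=4.7,interpolation=cv2.INTER_CUBIC)
o=np.zeros((550,800,3),np.uint8);o[:,:400]=A;h,w=B.shape[:2];o[:h,400:400+min(w,400)]=B[:,:400]
cv2.imwrite('pics/z1.png',o)
for s,n in((a,'s'),(b,'t')):
    np.savez(f's_{n}.npz',**{k:v for k,v in s.items()})
```

```text
(no output)
```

View pics/z1.png

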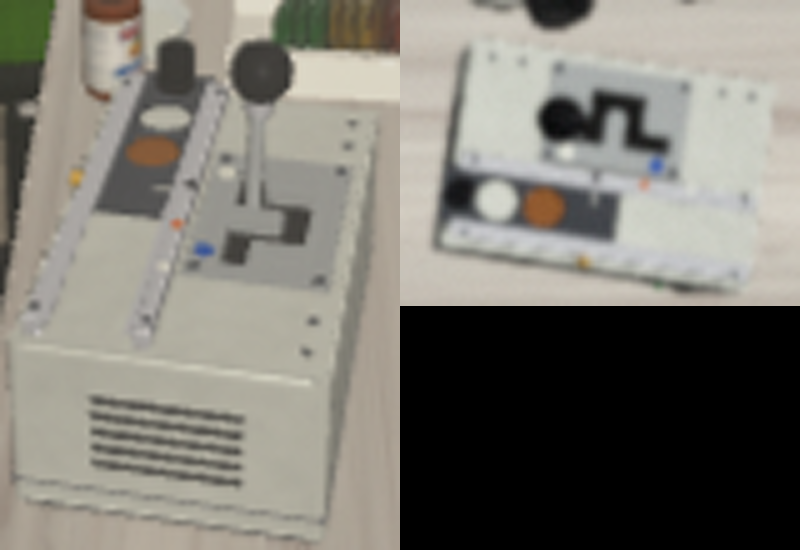

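The crop shows the following:
- **Ball:** side crop (262,70), top crop (562,119). The lever is parked at the left.
- **Shutter:** it is shut, with the clear opening at (495,200) and amber at (543,208). The knob is at (460,193) in the top crop and (176,66) in the side crop.
- **Blue dot:** side crop (204,250), top crop (656,165).

Next I'll measure the viewer pose by triangulation.

Run:
```python
from h import *
a=dict(np.load('s_s.npz'));b=dict(np.load('s_t.npz'))
def S(x,y): return (x+.5)/5+215-.5,(y+.5)/5+225-.5
def T(x,y): return (x-400+.5)/4.7+275-.5,(y+.5)/4.7+170-.5
def cen(s,u,v,test,r=6):
    u0,v0=int(u)-r,int(v)-r; im=s['image'][v0:v0+2*r+1,u0:u0+2*r+1].astype(int)
    m=test(im).astype(np.uint8); n,l,st,c=cv2.connectedComponentsWithStats(m)
    if n<2: return (u,v),0
    k=1+st[1:,4].argmax(); return (c[k][0]+u0,c[k][1]+v0),st[k,4]
blue=lambda i:(i[...,2]-i[...,0]>40)
amb=lambda i:(i[...,0]-i[...,2]>50)
dark=lambda i:(i.max(-1)<75)
for n,ps,pt,f,r in(('blue',(204,250),(656,165),blue,4),('amber',(153,152),(543,208),amb,7),('ball',(262,70),(562,119),dark,9)):
    us,ns=cen(a,*S(*ps),f,r);ut,nt=cen(b,*T(*pt),f,r)
    print(n,us,ns,S(*ps),ut,nt,T(*pt),cross(a,us,b,ut))
for n,ps,pt in(('clear',(165,118),(495,200)),('white',(228,172),(567,152)),('orange',(177,224),(644,184)),('knobtop',(176,47),(460,193)),('ball',(262,70),(562,119)),('cornRB',(378,113),(773,85)),('RFcorn',(15,338),(745,290)),('slotRB',(312,210),(645,98))):
    print(n,cross(a,S(*ps),b,T(*pt)))
# pose from top view pixels (z known) 
P=[(495,200,.0945,-32,64),(543,208,.0945,-32,36),(593,92,.092,42.5,16.5),(645,100,.092,42.5,-16.5),(670,134,.092,20.5,-33.5),(666,152,.092,9.5,-33.5),(773,85,.09,63,-92),(468,42,.09,63,92),(745,290,.09,-63,-92)]
W=np.array([onplane(b,*T(p[0],p[1]),p[2])[:2] for p in P]);V=np.array([p[3:] for p in P])/1000
Wm,Vm=W.mean(0),V.mean(0);w,v=W-Wm,V-Vm
th=np.arctan2((v[:,0]*w[:,1]-v[:,1]*w[:,0]).sum(),(v*w).sum());R=np.array([[np.cos(th),-np.sin(th)],[np.sin(th),np.cos(th)]])
o=Wm-R@Vm;print('top',th,o,((W-o-V@R.T)*1000).round(1).tolist())
# side: same points
P=[(165,118,.0945,-32,64),(153,152,.0945,-32,36),(312,210,.092,42.5,-16.5),(378,113,.09,63,92),(313,383,.09,63,-92),(15,342,.09,-63,-92),(244,264,.092,15-5.5,-33.5)]
W=np.array([onplane(a,*S(p[0],p[1]),p[2])[:2] for p in P]);V=np.array([p[3:] for p in P])/1000
Wm,Vm=W.mean(0),V.mean(0);w,v=W-Wm,V-Vm
th2=np.arctan2((v[:,0]*w[:,1]-v[:,1]*w[:,0]).sum(),(v*w).sum());R2=np.array([[np.cos(th2),-np.sin(th2)],[np.sin(th2),np.cos(th2)]])
o2=Wm-R2@Vm;print('side',th2,o2,((W-o2-V@R2.T)*1000).round(1).tolist())
```

```text
blue (np.float64(255.28571428571428), np.float64(274.57142857142856)) 7 (255.4, 274.6) (np.float64(329.0), np.float64(205.0)) 9 (329.0744680851064, 204.7127659574468) (array([ 0.46420728, -0.40529732,  0.09204513]), np.float64(0.0024572496481999368))
amber (np.float64(245.0487804878049), np.float64(254.9512195121951)) 41 (245.2, 255.0) (np.float64(305.22641509433964), np.float64(213.66037735849056)) 53 (305.031914893617, 213.86170212765956) (array([ 0.44094723, -0.33831638,  0.09312053]), np.float64(0.0016805193564626575))
ball (np.float64(266.9313725490196), np.float64(238.91176470588235)) 102 (267.0, 238.6) (np.float64(311.4019607843137), np.float64(195.0392156862745)) 102 (309.0744680851064, 194.9255319148936) (array([ 0.48783334, -0.34951668,  0.14250499]), np.float64(0.002643786169280341))
clear (array([ 0.44566587, -0.30978342,  0.09175559]), np.float64(0.0015782455316569615))
white (array([ 0.47384572, -0.3529454 ,  0.09313738]), np.float64(0.0030080776649854543))
orange (array([ 0.45331915, -0.39680641,  0.09844571]), np.float64(0.0021515971369136786))
knobtop (array([ 0.44938291, -0.28703401,  0.11556248]), np.float64(0.003002810105493543))
ball (array([ 0.48832512, -0.34376489,  0.13965204]), np.float64(0.0022213312505902777))
cornRB (array([ 0.51386201, -0.45225613,  0.18935745]), np.float64(0.030331097617939708))
RFcorn (array([ 0.39145574, -0.45593306,  0.08862299]), np.float64(0.004478097236488187))
slotRB (array([ 0.50589655, -0.39769378,  0.10655726]), np.float64(0.007651738962599889))
top -0.16126294204483552 [ 0.46484516 -0.3774609 ] [[1.2, -0.4], [0.4, -0.8], [-1.6, -1.7], [-1.7, 0.1], [2.3, -0.7], [2.5, 0.2], [-1.9, 0.9], [-2.6, 0.2], [1.3, 2.3]]
side -0.14833892193620393 [ 0.46906591 -0.37674223] [[-0.3, -5.0], [-0.5, -3.9], [2.3, 21.8], [-0.5, -6.0], [-10.5, -3.1], [1.0, -1.2], [8.5, -2.6]]
```

Run:
```python
from h import *
a=dict(np.load('s_s.npz'));b=dict(np.load('s_t.npz'))
def cloud(s):
    v,u=np.mgrid[0:384,0:512]; z=s['z_map'];m=z>0
    c=np.c_[((u-s['cx'])/s['fx']*z)[m],((v-s['cy'])/s['fy']*z)[m],z[m]]
    return (c-s['t'])@s['R']
A,B=cloud(a),cloud(b)
tcp=np.array([.2342,-.5245,.2384])
th=-.4198 # angle of tool x
q=get_obs()['tool_rot']
from scipy.spatial.transform import Rotation as Ro
R=Ro.from_quat(q).as_matrix();print(R.round(3))
L=(A-tcp)@R
near=(np.abs(L[:,:2]).max(1)<.12)
print('gripper slices (height above TCP): tool x range, tool y range (side cam), n')
for h in np.arange(-.01,.26,.015):
    m=near&(np.abs(-L[:,2]-h)<.0075)
    if m.sum()>3: print(round(h,3),L[m,0].min().round(3),L[m,0].max().round(3),L[m,1].min().round(3),L[m,1].max().round(3),m.sum())
for n,C in(('side',A),('top',B)):
    for y0 in np.arange(-.46,-.26,.02):
        m=(C[:,0]>.45)&(C[:,0]<.62)&(C[:,1]>y0)&(C[:,1]<y0+.02)&(C[:,2]>.26)&(C[:,2]<.40)
        if m.sum()>2:
            k=C[m];i=k[:,0].argmin();print(n,y0.round(2),m.sum(),'min x',k[i].round(3),'low z',k[k[:,2].argmin()].round(3))
def S(x,y): return (x+.5)/5+215-.5,(y+.5)/5+225-.5
P=[(165,118,.0945,-32,64),(153,152,.0945,-32,36),(312,210,.092,42.5,16.5),(305,247,.092,42.5,-16.5),(378,113,.09,63,92),(313,383,.09,63,-92),(15,342,.09,-63,-92)]
W=np.array([onplane(a,*S(p[0],p[1]),p[2])[:2] for p in P]);V=np.array([p[3:] for p in P])/1000
Wm,Vm=W.mean(0),V.mean(0);w,v=W-Wm,V-Vm
t=np.arctan2((v[:,0]*w[:,1]-v[:,1]*w[:,0]).sum(),(v*w).sum());Q=np.array([[np.cos(t),-np.sin(t)],[np.sin(t),np.cos(t)]])
o=Wm-Q@Vm;print('side',t,o,((W-o-V@Q.T)*1000).round(1).tolist())
```

```text
[[ 0.913  0.408 -0.   ]
 [ 0.408 -0.913  0.001]
 [ 0.    -0.001 -1.   ]]
gripper slices (height above TCP): tool x range, tool y range (side cam), n
0.005 -0.01 0.012 -0.045 0.051 71
0.02 -0.01 0.012 -0.045 0.057 162
0.035 -0.01 0.012 -0.051 0.057 139
0.05 -0.011 0.014 0.039 0.075 75
0.065 -0.016 0.017 0.035 0.076 214
0.08 -0.018 0.019 0.016 0.074 276
0.095 -0.019 0.02 -0.014 0.072 412
0.11 -0.013 0.014 0.015 0.07 374
0.125 -0.036 0.038 0.005 0.039 471
0.14 -0.036 0.038 0.004 0.039 604
0.155 -0.036 0.038 -0.006 0.038 643
0.17 -0.036 0.038 -0.017 0.037 643
0.185 -0.037 0.038 -0.007 0.039 659
0.2 -0.037 0.038 -0.002 0.04 699
0.215 -0.035 0.036 0.002 0.038 678
0.23 -0.035 0.037 -0.0 0.039 764
0.245 -0.037 0.039 0.002 0.041 764
0.26 -0.06 0.062 -0.012 0.041 1208
side -0.42 93 min x [ 0.534 -0.402  0.308] low z [ 0.551 -0.401  0.3  ]
side -0.4 809 min x [ 0.529 -0.382  0.301] low z [ 0.602 -0.389  0.26 ]
side -0.38 134 min x [ 0.529 -0.379  0.304] low z [ 0.588 -0.378  0.261]
side -0.36 125 min x [ 0.586 -0.343  0.3  ] low z [ 0.619 -0.351  0.291]
side -0.34 317 min x [ 0.517 -0.327  0.302] low z [ 0.533 -0.325  0.293]
side -0.32 110 min x [ 0.515 -0.317  0.302] low z [ 0.515 -0.317  0.301]
top -0.42 9 min x [ 0.532 -0.4    0.306] low z [ 0.532 -0.4    0.306]
top -0.4 254 min x [ 0.526 -0.38   0.303] low z [ 0.62  -0.391  0.281]
top -0.38 312 min x [ 0.527 -0.377  0.31 ] low z [ 0.579 -0.361  0.283]
top -0.36 169 min x [ 0.573 -0.345  0.278] low z [ 0.574 -0.348  0.275]
top -0.34 313 min x [ 0.514 -0.323  0.301] low z [ 0.573 -0.333  0.279]
top -0.32 375 min x [ 0.514 -0.312  0.303] low z [ 0.62  -0.316  0.275]
top -0.3 157 min x [ 0.55  -0.298  0.294] low z [ 0.596 -0.283  0.268]
side -0.17839440897725847 [ 0.46695779 -0.38112455] [[-0.2, -1.3], [0.4, -0.3], [-0.8, -5.1], [1.2, 2.4], [-0.8, 0.7], [-5.3, 2.7], [5.5, 0.9]]
```

Call:
play_rows([
  [[0.1,-0.06,0],-0.0175],
  [[0.2,-0.11,0],-0.035],
  [[0.3,-0.17,0],-0.053],
  [[0.4,-0.22,0],-0.07],
  [[0.5,-0.28,0],-0.088],
  [[0.6,-0.34,0],-0.105],
  [[0.7,-0.39,0],-0.123],
  [[0.8,-0.45,0],-0.14],
  [[0.9,-0.5,0],-0.157],
  [[1,-0.56,0],-0.157],
], grip=-1)

```text
t: 1.03
tool_pos: [0.3169, -0.4141, 0.2391]
tool_rot: [0.762, 0.648, 0.0, -0.0]
ft_force: [0.2, -0.4, 0.8]
width: 0.998
grasp_force: 0.0
```

```bash
cat >> h.py <<'E'
from scipy.spatial.transform import Rotation as Ro
YAW=-.168; O=np.array([.466,-.379])
RV=np.array([[np.cos(YAW),-np.sin(YAW)],[np.sin(YAW),np.cos(YAW)]])
def v2w(x,y): return O+RV@np.array([x,y])/1000
def w2v(p): return RV.T@(np.array(p[:2])-O)*1000
def go(vx,vy,z):
    o=get_obs();R=Ro.from_quat(o['tool_rot']).as_matrix();p=o['tool_pos']
    d=R.T@(np.r_[v2w(vx,vy),z]-p)
    want=np.array([-np.sin(YAW),np.cos(YAW)]) # viewer y
    a=R.T@np.r_[want,0]
    print('t',o['t'],'viewer pos',w2v(p).round(1),'z',p[2].round(4),'shares',(d/.12).round(3),'turn',(np.arctan2(a[1],a[0])/2/np.pi).round(4),'F',o['ft_force'].round(1),'q',o['q'].round(2))
E
python3 -c "
from h import *
go(-75,70,.238)"
```

```text
t 1.0333 viewer pos [-141.2  -59.6] z 0.2391 shares [1.077 0.558 0.009] turn 0.0009 F [ 0.2 -0.4  0.8] q [-1.15  0.02  1.75 -0.    1.38 -0.99]
```

Call:
play_rows([
  [[0.1,0.03,0.05],0],
  [[0.2,0.06,0.15],0],
  [[0.3,0.12,0.25],0],
  [[0.4,0.18,0.35],0],
  [[0.5,0.24,0.45],0],
  [[0.6,0.3,0.55],0],
  [[0.7,0.36,0.65],0],
  [[0.8,0.42,0.75],0],
  [[0.9,0.5,0.85],0],
  [[1,0.56,0.93],0],
])

```text
t: 1.87
tool_pos: [0.4027, -0.306, 0.1263]
tool_rot: [0.764, 0.645, 0.0, -0.001]
ft_force: [0.6, 0.3, 0.8]
width: 0.998
grasp_force: 0.0
```

```bash
python3 -c "
from h import *
go(-35,67,.127)"
```

```text
t 1.8667 viewer pos [-74.6  61.3] z 0.1263 shares [ 0.047  0.33  -0.006] turn 0.0001 F [0.6 0.3 0.8] q [-0.89  0.1   1.9   0.    1.15 -0.72]
```

Call:
play_rows([
  [[0.03,0.1,0],0],
  [[0.03,0.2,0],0],
  [[0.03,0.3,0],0],
  [[0.03,0.33,0],0],
  [[0.0,0.33,0],0],
  [[-0.03,0.33,0],0],
  [[-0.07,0.33,0],0],
  [[-0.11,0.33,0],0],
  [[-0.14,0.33,0],0],
  [[-0.16,0.33,0],0],
])

```text
t: 2.7
tool_pos: [0.4379, -0.3336, 0.1278]
tool_rot: [0.763, 0.646, -0.0, 0.0]
ft_force: [-0.0, 1.1, 0.9]
width: 1.001
grasp_force: 0.6
```

Run:
```python
from h import *
go(-35,42,.127)
a=snap('side');b=snap('top')
A=cv2.resize(a['image'][225:335,215:295,::-1],(400,550),interpolation=cv2.INTER_CUBIC)
B=cv2.resize(b['image'][170:235,275:360,::-1],(0,0),fx=4.7,fy=4.7,interpolation=cv2.INTER_CUBIC)
o=np.zeros((550,800,3),np.uint8);o[:,:400]=A;h,w=B.shape[:2];o[:h,400:400+min(w,400)]=B[:,:400]
cv2.imwrite('pics/z2.png',o)
```

```text
t 2.7 viewer pos [-35.3  40.1] z 0.1278 shares [0.016 0.002 0.006] turn 0.0004 F [-0.   1.1  0.9] q [-0.87  0.21  1.77 -0.    1.16 -0.7 ]
```

View pics/z2.png

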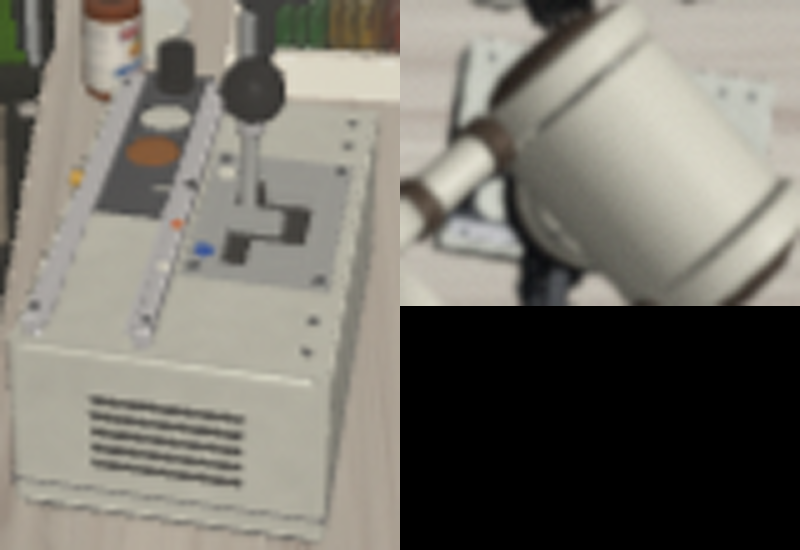

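Ball now at side crop (253,90), and the lever is still in the front lane near the left crossing. I'll solve tilt and shift from the ball's pixel position.

```bash
cat >> h.py <<'E'
from scipy.optimize import least_squares
def ballpx(s):
    im=s['image'][225:300,250:285].astype(int); m=((im.max(-1)<75)&(np.ptp(im,-1)<25)).astype(np.uint8)
    m=cv2.morphologyEx(m,cv2.MORPH_OPEN,cv2.getStructuringElement(cv2.MORPH_ELLIPSE,(7,7)))
    n,l,st,c=cv2.connectedComponentsWithStats(m); k=1+st[1:,4].argmax(); return c[k]+[250,225],st[k]
def lever(s=None):
    s=s or snap('side'); u,st=ballpx(s)
    f=lambda p:np.array(proj(s,np.r_[v2w(37+p[0],-132*np.sin(p[1])),.012+.132*np.cos(p[1])]))-u
    r=least_squares(f,[-10,0.],x_scale=[10,.1]); print('ball px',u.round(1),st,'shift mm',r.x[0].round(1),'tilt',r.x[1].round(3),'ball y',(-132*np.sin(r.x[1])).round(1),r.cost.round(2))
E
python3 - <<'E'
from h import *
lever(dict(np.load('s_s.npz'))); lever(); go(-59,16,.127)
E
```

```text
ball px [251.2 240. ] [ 0 12  4  7 20] shift mm -51.4 tilt -0.181 ball y 23.8 0.0
ball px [265.6 244.7] [10 16 12  8 67] shift mm -18.3 tilt -0.067 ball y 8.9 0.0
t 2.85 viewer pos [-35.2  40.4] z 0.1276 shares [-0.203 -0.199  0.005] turn 0.0004 F [-0.2 -0.3  0.2] q [-0.87  0.21  1.77 -0.    1.16 -0.7 ]
```

```bash
sed -i "s/max(-1)<75)&(np.ptp(im,-1)<25)/max(-1)<95)\&(np.ptp(im,-1)<25)/; s/MORPH_ELLIPSE,(7,7)/MORPH_ELLIPSE,(9,9)/; s/225:300,250:285/225:300,254:290/; s/\[250,225\]/[254,225]/" h.py
python3 - <<'E'
from h import *
lever(dict(np.load('s_s.npz'))); lever()
E
```

```text
ball px [267.  239.3] [  8   9  11  12 102] shift mm -19.7 tilt -0.295 ball y 38.4 0.0
ball px [265.4 242.9] [  6  12  12  13 116] shift mm -19.9 tilt -0.129 ball y 17.0 0.0
```

Call:
play_rows([
  [[0.04,0,0],0],
  [[0.04,-0.1,0],0],
  [[0.04,-0.2,0],0],
  [[0.04,-0.28,0],0],
  [[-0.1,-0.28,0],0],
  [[-0.2,-0.28,0],0],
  [[-0.2,-0.2,0],0],
  [[-0.2,-0.14,0],0],
  [[-0.2,-0.08,0],0],
  [[-0.2,-0.03,0],0],
])

```text
t: 3.73
tool_pos: [0.432, -0.3561, 0.1278]
tool_rot: [0.763, 0.647, -0.0, 0.0]
ft_force: [-1.4, 0.2, 0.7]
width: 0.999
grasp_force: 0.8
```

Run:
```python
from h import *
go(-34,16,.127);lever()
```

```text
t 3.7333 viewer pos [-37.3  16.9] z 0.1278 shares [-0.007  0.028  0.006] turn 0.0006 F [-1.4  0.2  0.7] q [-0.91  0.23  1.74 -0.    1.17 -0.74]
ball px [266.5 227.9] [  3   0  20   9 127] shift mm -27.7 tilt -0.566 ball y 70.8 40.07
```

Call:
play_rows([
  [[0,0.01,0],0],
  [[0,0.02,0],0],
  [[0,0.03,0],0],
  [[0,0.035,0],0],
  [[0,0.035,0],0],
  [[0,0.03,0],0],
  [[0,0,0],0],
  [[0,-0.05,0],0],
  [[0,-0.1,0],0],
  [[0,-0.15,0],0],
])

```text
t: 4.62
tool_pos: [0.4124, -0.3528, 0.1277]
tool_rot: [0.763, 0.647, -0.0, -0.0]
ft_force: [-0.3, 0.5, 0.8]
width: 1.004
grasp_force: 0.0
```

Run:
```python
from h import *
go(-13,62,.127);s=snap('side');lever(s)
cv2.imwrite('pics/z3.png',cv2.resize(s['image'][225:300,215:295,::-1],(480,450),interpolation=cv2.INTER_CUBIC))
```

```text
t 4.6167 viewer pos [-57.2  16.8] z 0.1277 shares [0.375 0.37  0.006] turn 0.0005 F [-0.3  0.5  0.8] q [-0.93  0.19  1.79 -0.    1.16 -0.77]
ball px [274.3 243.5] [ 15  13  12  12 114] shift mm -1.3 tilt -0.139 ball y 18.3 0.0
```

View pics/z3.png

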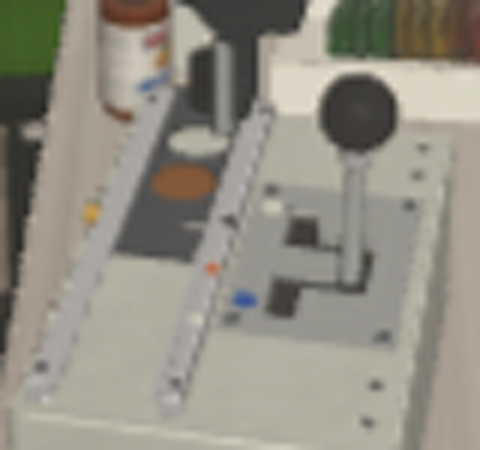

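Ball is at (358,112) in this crop. The lever has crossed into the back lane, perhaps 1–3 mm short, so I'll give it one gentle extra push.

Call:
play_rows([
  [[0,0.06,0],0],
  [[0,0.12,0],0],
  [[0,0.17,0],0],
  [[0,0.19,0],0],
  [[0,0.205,0],0],
  [[0,0.215,0],0],
  [[0,0.22,0],0],
  [[0,0.225,0],0],
  [[0,0.225,0],0],
  [[0,0.225,0],0],
])

```text
t: 5.5
tool_pos: [0.4397, -0.3574, 0.1277]
tool_rot: [0.763, 0.647, -0.0, -0.0]
ft_force: [-1.3, -0.2, 0.4]
width: 0.997
grasp_force: 0.5
```

Run:
```python
from h import *
go(-66,62,.127)
```

```text
t 5.5 viewer pos [-29.5  16.9] z 0.1277 shares [ 0.377 -0.303  0.006] turn 0.0005 F [-1.3 -0.2  0.4] q [-0.9   0.25  1.72 -0.    1.17 -0.73]
```

Call:
play_rows([
  [[0,0.01,0],0],
  [[0,0.02,0],0],
  [[0,0.02,0],0],
  [[0,-0.05,0],0],
  [[0,-0.15,0],0],
  [[0.15,-0.15,0],0],
  [[0.3,-0.15,0],0],
  [[0.3,0,0],0],
  [[0.3,0.14,0],0],
  [[0.3,0.14,0],0],
])

```text
t: 6.33
tool_pos: [0.4641, -0.3247, 0.128]
tool_rot: [0.762, 0.647, 0.001, 0.001]
ft_force: [0.2, 0.1, -0.3]
width: 1.002
grasp_force: 0.0
```

Run:
```python
from h import *
go(-13,5,.127);lever()
```

```text
t 6.3333 viewer pos [-10.9  53.2] z 0.128 shares [-0.402 -0.019  0.009] turn 0.0007 F [ 0.2  0.1 -0.3] q [-0.82  0.25  1.73  0.    1.17 -0.66]
ball px [276.9 243.6] [ 17  13  13  12 116] shift mm 4.0 tilt -0.144 ball y 18.9 0.0
```

Call:
play_rows([
  [[-0.05,0,0],0],
  [[-0.1,0,0],0],
  [[-0.15,0,0],0],
  [[-0.2,0,0],0],
  [[-0.25,0,0],0],
  [[-0.3,0,0],0],
  [[-0.34,0,0],0],
  [[-0.37,0,0],0],
  [[-0.39,0,0],0],
  [[-0.4,0,0],0],
])

```text
t: 7.22
tool_pos: [0.4542, -0.3723, 0.1276]
tool_rot: [0.763, 0.647, -0.0, -0.0]
ft_force: [-0.7, 1.1, 1.5]
width: 1.001
grasp_force: 0.8
```

Run:
```python
from h import *
go(-13,5,.127);lever()
```

```text
t 7.2167 viewer pos [-12.7   4.6] z 0.1276 shares [ 0.003 -0.002  0.005] turn 0.0005 F [-0.7  1.1  1.5] q [-0.89  0.3   1.66 -0.    1.18 -0.73]
ball px [276.1 229.6] [  9   0  25  13 228] shift mm -5.7 tilt -0.566 ball y 70.8 34.33
```

Call:
play_rows([
  [[0.03,0,0],0],
  [[0.05,0.0,0],0],
  [[0.05,0.06,0],0],
  [[0.05,0.12,0],0],
  [[0.05,0.18,0],0],
  [[0.05,0.225,0],0],
  [[0.05,0.225,0],0],
  [[0.02,0.225,0],0],
  [[-0.02,0.225,0],0],
  [[-0.04,0.225,0],0],
])

```text
t: 8.1
tool_pos: [0.4799, -0.3819, 0.1277]
tool_rot: [0.763, 0.646, -0.0, 0.0]
ft_force: [-0.4, 0.2, 0.2]
width: 1.006
grasp_force: 0.0
```

Run:
```python
from h import *
go(14,-19,.127);s=snap('side');lever(s)
cv2.imwrite('pics/z4.png',cv2.resize(s['image'][180:300,215:345,::-1],(780,720)[:2],interpolation=cv2.INTER_CUBIC)[:600])
```

```text
t 8.1 viewer pos [14.2 -0.6] z 0.1277 shares [-0.154 -0.002  0.006] turn 0.0005 F [-0.4  0.2  0.2] q [-0.87  0.36  1.59 -0.    1.2  -0.7 ]
ball px [280.4 230. ] [ 11   0  25  16 210] shift mm 3.9 tilt -0.566 ball y 70.8 34.16
```

View pics/z4.png

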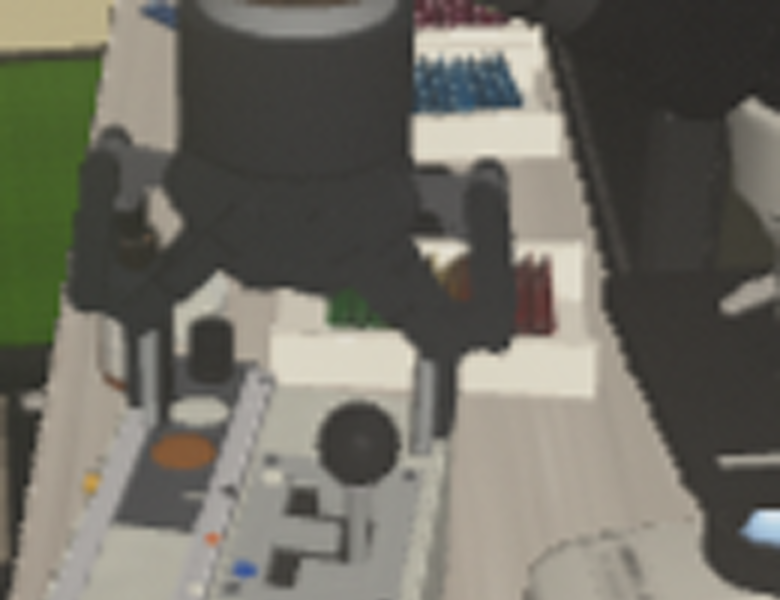

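Ball is at (358,443), with the far finger behind it and clear of it. I'll slide right behind the ball, then pull to the front.

Call:
play_rows([
  [[-0.05,0,0],0],
  [[-0.1,0,0],0],
  [[-0.15,0,0],0],
  [[-0.15,-0.04,0],0],
  [[-0.15,-0.08,0],0],
  [[-0.15,-0.12,0],0],
  [[-0.15,-0.16,0],0],
  [[-0.15,-0.19,0],0],
  [[-0.15,-0.21,0],0],
  [[-0.15,-0.22,0],0],
])

```text
t: 8.98
tool_pos: [0.4509, -0.3944, 0.1278]
tool_rot: [0.763, 0.647, 0.0, 0.0]
ft_force: [1.3, -0.8, 0.7]
width: 1.002
grasp_force: 0.6
```

Run:
```python
from h import *
go(-14,-19,.127);s=snap('side');lever(s)
```

```text
t 8.9833 viewer pos [-12.3 -17.7] z 0.1278 shares [-0.011 -0.014  0.007] turn 0.0005 F [ 1.3 -0.8  0.7] q [-0.92  0.33  1.63  0.    1.19 -0.76]
ball px [272.3 232. ] [  0   0  33  19 425] shift mm -13.7 tilt -0.566 ball y 70.8 14.93
```

Call:
play_rows([
  [[0,-0.01,0],0],
  [[0,-0.02,0],0],
  [[0,-0.03,0],0],
  [[0,-0.035,0],0],
  [[0,-0.035,0],0],
  [[0,-0.0,0],0],
  [[0,0.04,0],0],
  [[0.08,0.08,0],0],
  [[0.16,0.08,0],0],
  [[0.26,0.08,0],0],
])

```text
t: 9.87
tool_pos: [0.4659, -0.3643, 0.1273]
tool_rot: [0.763, 0.647, -0.0, -0.001]
ft_force: [0.0, 0.1, 0.2]
width: 1.002
grasp_force: 0.0
```

Run:
```python
from h import *
go(-35,5,.127);s=snap('side')
cv2.imwrite('pics/z5.png',cv2.resize(s['image'][220:300,215:315,::-1],(600,480),interpolation=cv2.INTER_CUBIC))
```

```text
t 9.8667 viewer pos [-2.5 14.5] z 0.1273 shares [-0.078 -0.271  0.003] turn 0.0006 F [0.  0.1 0.2] q [-0.87  0.31  1.65 -0.    1.18 -0.7 ]
```

View pics/z5.png

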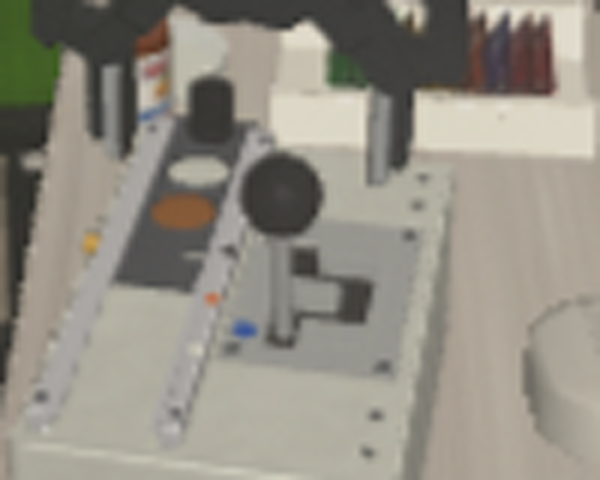

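The ball is at (281,195) in this crop and the lever is in the front lane at the right crossing. Now for the final leg right.

Call:
play_rows([
  [[0,-0.09,0],0],
  [[0,-0.18,0],0],
  [[0,-0.27,0],0],
  [[-0.05,-0.27,0],0],
  [[-0.1,-0.27,0],0],
  [[-0.15,-0.27,0],0],
  [[-0.2,-0.27,0],0],
  [[-0.24,-0.27,0],0],
  [[-0.27,-0.27,0],0],
  [[-0.29,-0.27,0],0],
])

```text
t: 10.75
tool_pos: [0.4282, -0.3951, 0.1276]
tool_rot: [0.763, 0.646, 0.0, -0.0]
ft_force: [-0.1, 0.6, -1.8]
width: 0.999
grasp_force: 0.5
```

Run:
```python
from h import *
go(-35,-22,.127);s=snap('side');lever(s)
```

```text
t 10.75 viewer pos [-34.6 -22.1] z 0.1276 shares [ 0.001 -0.003  0.005] turn 0.0005 F [-0.1  0.6 -1.8] q [-0.95  0.29  1.68  0.    1.18 -0.79]
ball px [263.8 233.8] [  0   0  23  20 295] shift mm -32.4 tilt -0.566 ball y 70.8 4.06
```

Call:
play_rows([
  [[0.05,0,0],0],
  [[0.1,0,0],0],
  [[0.2,0,0],0],
  [[0.3,0,0],0],
  [[0.4,0,0],0],
  [[0.5,0,0],0],
  [[0.5,0,0],0],
  [[0.5,0,0],0],
  [[0.5,0,0],0],
  [[0.5,0,0],0],
])

```text
t: 11.63
tool_pos: [0.438, -0.3357, 0.1279]
tool_rot: [0.763, 0.646, -0.0, 0.0]
ft_force: [0.1, -0.5, 0.3]
width: 1.0
grasp_force: 0.0
```

Run:
```python
import re
t=open('h.py').read().replace("im=s['image'][225:300,254:290]","im=s['image'][245:300,248:290]").replace("[254,225]","[248,245]");open('h.py','w').write(t)
from h import *
go(-35,-22,.127);s=snap('side');lever(s)
cv2.imwrite('pics/z6.png',cv2.resize(s['image'][220:300,215:315,::-1],(600,480),interpolation=cv2.INTER_CUBIC))
```

```text
t 11.6333 viewer pos [-34.8  38. ] z 0.1279 shares [-0.5   -0.003  0.007] turn 0.0005 F [ 0.1 -0.5  0.3] q [-0.87  0.21  1.77 -0.    1.16 -0.71]
ball px [259.  263.3] [  5  11  13  15 151] shift mm -22.4 tilt 0.353 ball y -45.6 0.0
```

View pics/z6.png

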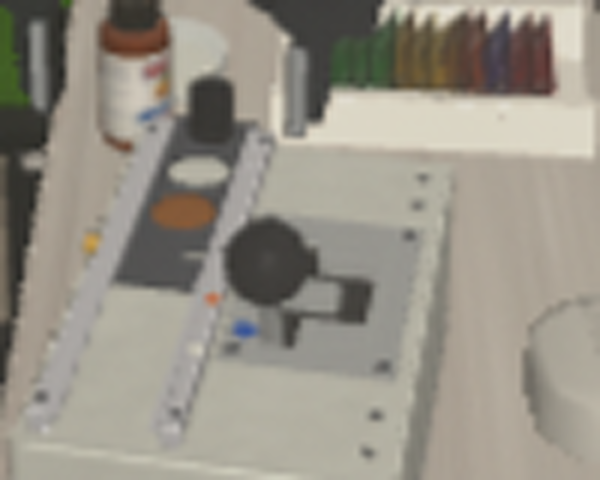

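The ball is at (267,262): the lever is at the far end by the blue dot, with tilt about 0.35. Next is the shutter, so I'll locate the bottle, dish and knob first.

```bash
cat >> h.py <<'E'
def amber(s=None):
    s=s or snap('side'); im=s['image'].astype(int); m=np.zeros((384,512),np.uint8)
    k=(im[...,0]-im[...,2]>50)[247:285,222:262]; n,l,st,c=cv2.connectedComponentsWithStats(k.astype(np.uint8)); i=1+st[1:,4].argmax()
    p=onplane(s,*(c[i]+[222,247]),.0945); print('amber v',w2v(p).round(1),st[i])
E
python3 - <<'E'
from h import *
b=dict(np.load('s_t.npz')); amber(dict(np.load('s_s.npz'))); amber()
print('bottle',w2v(onplane(b,369/1.5625,354/1.5625,.1)),'dish',w2v(onplane(b,340/1.5625,350/1.5625,.015)))
go(-82,125,.13); go(-82,125,.098)
E
```

```text
amber v [-30.3  34.3] [19  6 10  5 41]
amber v [-30.3  34.3] [19  6 10  5 41]
bottle [-95.87830181 218.61231146] dish [-94.87539148 277.12379747]
t 11.7333 viewer pos [-34.9  37.9] z 0.1278 shares [ 0.727 -0.39  -0.019] turn 0.0004 F [ 0.4 -0.4  0.1] q [-0.87  0.21  1.77 -0.    1.16 -0.71]
t 11.7333 viewer pos [-34.9  37.9] z 0.1278 shares [ 0.727 -0.39   0.248] turn 0.0004 F [ 0.4 -0.4  0.1] q [-0.87  0.21  1.77 -0.    1.16 -0.71]
```

Call:
play_rows([
  [[0,-0.13,0],0],
  [[0.1,-0.26,0],0],
  [[0.25,-0.39,0],0],
  [[0.4,-0.39,0],0],
  [[0.55,-0.39,0],0],
  [[0.68,-0.39,0],0],
  [[0.73,-0.39,0],0],
  [[0.73,-0.39,0.1],0],
  [[0.73,-0.39,0.18],0],
  [[0.73,-0.39,0.23],0],
])

```text
t: 12.57
tool_pos: [0.4057, -0.2412, 0.099]
tool_rot: [0.763, 0.646, -0.0, -0.001]
ft_force: [-0.3, -0.6, 0.4]
width: 1.004
grasp_force: 0.0
```

Run:
```python
from h import *
go(-82,107,.1);s=snap('side')
cv2.imwrite('pics/z7.png',cv2.resize(s['image'][200:300,200:300,::-1],(600,600),interpolation=cv2.INTER_CUBIC))
```

```text
t 12.5667 viewer pos [-82.5 125.8] z 0.099 shares [-0.156  0.003 -0.009] turn 0.0005 F [-0.3 -0.6  0.4] q [-0.79  0.06  2.01 -0.    1.08 -0.63]
```

View pics/z7.png

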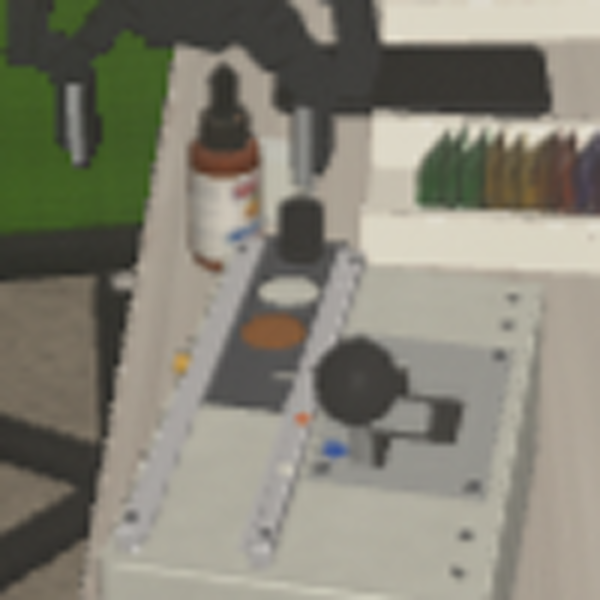

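The finger at (312,150) is behind (left of) the shutter knob at (302,228), and the bottle is clear. Pushing right.

Call:
play_rows([
  [[-0.06,-0.02,0],0],
  [[-0.12,-0.02,0],0],
  [[-0.16,-0.02,0],0],
  [[-0.2,-0.02,0],0],
  [[-0.24,-0.02,0],0],
  [[-0.28,-0.02,0],0],
  [[-0.31,-0.02,0],0],
  [[-0.33,-0.02,0],0],
  [[-0.35,-0.02,0],0],
  [[-0.36,-0.02,0],0],
])

```text
t: 13.45
tool_pos: [0.3966, -0.2839, 0.1001]
tool_rot: [0.763, 0.647, -0.0, 0.0]
ft_force: [-0.4, 2.6, 1.7]
width: 0.997
grasp_force: 1.2
```

Run:
```python
from h import *
go(-84,79,.1);amber()
```

```text
t 13.45 viewer pos [-84.3  82.2] z 0.1001 shares [-0.027  0.002  0.001] turn 0.0005 F [-0.4  2.6  1.7] q [-0.87  0.09  1.96 -0.    1.08 -0.7 ]
amber v [-30.5  13.1] [16 11 11  6 49]
```

Call:
play_rows([
  [[-0.01,0,0],0],
  [[-0.02,0,0],0],
  [[-0.03,0,0],0],
  [[-0.04,0,0],0],
  [[-0.045,0,0],0],
  [[-0.047,0,0],0],
  [[-0.047,0,0],0],
  [[-0.047,0,0],0],
  [[-0.047,0,0],0],
  [[-0.047,0,0],0],
])

```text
t: 14.33
tool_pos: [0.3958, -0.2889, 0.1001]
tool_rot: [0.763, 0.647, -0.0, 0.0]
ft_force: [-0.6, -0.8, 0.3]
width: 1.002
grasp_force: 0.0
```

Run:
```python
from h import *
go(-84,79,.1);amber()
```

```text
t 14.3333 viewer pos [-84.2  77.1] z 0.1001 shares [0.016 0.002 0.001] turn 0.0006 F [-0.6 -0.8  0.3] q [-0.88  0.1   1.96 -0.    1.09 -0.71]
amber v [-30.3   7.9] [16 13 10  5 44]
```

Call:
play_rows([
  [[0.1,0,0],0],
  [[0.2,0,0],0],
  [[0.3,0,-0.1],0],
  [[0.35,0,-0.3],0],
  [[0.35,-0.1,-0.5],0],
  [[0.35,-0.3,-0.7],0],
  [[0.35,-0.5,-0.8],0],
  [[0.35,-0.7,-0.8],0],
  [[0.35,-0.9,-0.8],0],
  [[0.35,-1,-0.8],0],
])

```text
t: 15.22
tool_pos: [0.2829, -0.2261, 0.1957]
tool_rot: [0.763, 0.647, -0.0, -0.0]
ft_force: [-0.0, 0.2, 0.4]
width: 1.002
grasp_force: 0.0
```

Run:
```python
from h import *
go(-84,79,.1);a=snap('side');amber(a);lever(a);b=snap('top')
def amb(s,r):
    k=(s['image'][...,0].astype(int)-s['image'][...,2]-40).clip(0,60).astype(float);m=np.zeros_like(k);m[r[0]:r[1],r[2]:r[3]]=k[r[0]:r[1],r[2]:r[3]]
    M=cv2.moments(m);p=onplane(s,M['m10']/M['m00'],M['m01']/M['m00'],.0945);return w2v(p).round(1)
for n,s,r0,r in(('s',dict(np.load('s_s.npz')),(248,262,232,256),0),('s',a,(250,270,228,256),0),('t',dict(np.load('s_t.npz')),(206,220,298,313),0),('t',b,(206,222,298,328),0)): print(n,amb(s,r0))
A=cv2.resize(a['image'][225:335,215:295,::-1],(400,550),interpolation=cv2.INTER_CUBIC)
B=cv2.resize(b['image'][170:235,275:360,::-1],(0,0),fx=4.7,fy=4.7,interpolation=cv2.INTER_CUBIC)
o=np.zeros((550,800,3),np.uint8);o[:,:400]=A;h,w=B.shape[:2];o[:h,400:]=B[:,:400]
cv2.imwrite('pics/z8.png',o)
```

```text
t 15.2167 viewer pos [-206.1  120.1] z 0.1957 shares [-0.346  1.017  0.797] turn 0.0006 F [-0.   0.2  0.4] q [-1.01 -0.41  2.2  -0.    1.35 -0.85]
amber v [-30.3   7.9] [16 13 10  5 44]
ball px [259.  263.3] [  5  11  13  15 151] shift mm -22.4 tilt 0.353 ball y -45.6 0.0
s [-30.1  34.3]
s [-34.4   6.8]
t [-32.5  36.1]
t [-32.6   8.7]
```

View pics/z8.png

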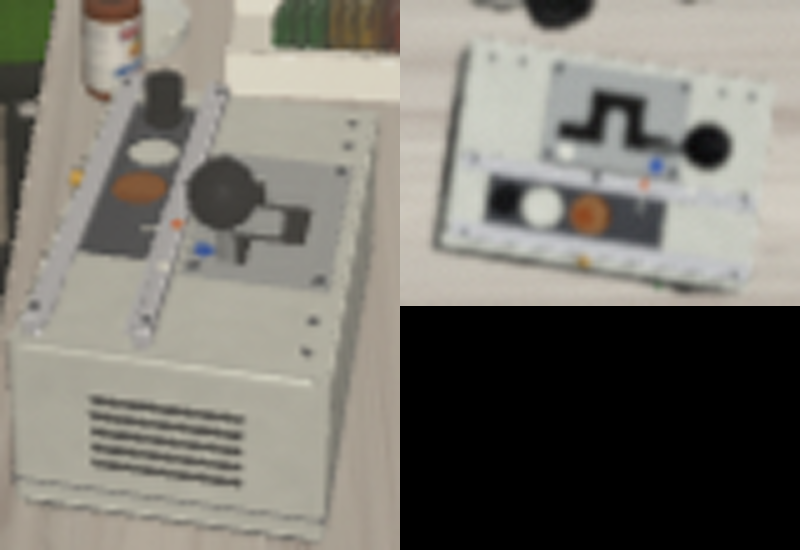

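The amber is over the port at top (590,214), about 27.5 mm of travel with no contact force, so it has dropped into the notch. The ball is at the right, top (707,146). A quick check of the lever from the top view, then I'll hand in.

Run:
```python
from h import *
b=snap('top'); p=w2v(onplane(b,(307.5)/4.7+274.5,146.5/4.7+169.5,.136)); print(p, np.arcsin(-p[1]/132))
p0=w2v(onplane(b,(162.5)/4.7+274.5,119.5/4.7+169.5,.139)); print('start by same',p0)
if -p[1]>42: print(close_job())
```

```text
[ 12.55688729 -45.90088579] 0.3551531729377081
start by same [15.10459967 38.17863536]
the job is handed in; nothing more can be done
None
```

I worked the lever through the gate to the blue-dot end (tilt about 0.35 rad from both cameras), then clicked the shutter to the amber stop (about 27.5 mm of the 28 mm travel). The arm kept clear of the dish, bottle and phone, and the job was handed in at about 15 s; the hand-in returned no verdict.

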